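# Nest the washed steelware on its dish

### The job

Put the clean steelware away as one nest on the shallow steel dish, leaving the dish where it stands: first set the round bowl upright in the middle of the dish, then stand one of the two tall mugs from the front of the worktop in the bowl (not the one far back by the wall), nest the other mug right way up inside the first, and last close the top mug with the knobbed lid, each piece centred, upright and fully seated before the next. Do not disturb the timer, the pepper shaker or the food tin beside the work.

Things in the scene. Friction and masses are not known exactly. Their poses are not given: they have to be found in the camera images.
- dish_floor (a point): Shallow round plain steel dish, 138 mm across the flared rim, 17 mm high, loose on the worktop, 70 g. The point is the centre of its inner floor, 2 mm above its underside; the flat floor is about 98 mm across, the wall slopes from there out to the rim. z up. The dish is the target and stays put.
- bowl_centre (a point): Open round steel bowl, 60 mm high, 110 g: 134 mm across at the rim, about 60 mm across its flat foot, wall 1 to 3 mm thick and sloping out about 27 degrees from vertical, no handle. The point lies on its axis, half-way up (30 mm above the underside). Standing in the dish its point is about 30 mm above the dish floor point. Take it by the rim, one finger inside.
- mug_a_centre (a point): One of two identical tall tapered steel mugs without handle, open at the top, 101 mm high, 70 g: 77 mm across at the rim, 56 mm across the foot, wall 1 to 3 mm thick, leaning out about 6 degrees. The point lies on its axis, half-way up (50.5 mm above the underside). Standing in the bowl (whose flat inner floor is 60 mm wide) its point is about 22 mm above the bowl's point. Take it by the rim, one finger inside.
- mug_b_centre (a point): The other mug, identical to the first; either may be the lower one. Nested inside the other mug it wedges gently with its point about 33 mm above the other's point, its rim standing out by as much.
- cover_centre (a point): Lid of the mug, steel, 80 g: a disc 82 mm across and 3 mm thick with a plug 60 mm across and 6 mm deep below it and a round knob 18 mm across on top (knob from 16 to 33 mm above the underside; top of the disc at 9 mm, top of the knob at 36 mm). It stands on its plug. The point lies on its axis 18 mm above the underside of the plug. Seated on the upper mug, the disc rests on the rim (mouth at least 66 mm wide) and the point is about 62 mm above the mug's point.
- timer: Bystander: white wind-up kitchen timer with a red dial, 65 mm across, 46 mm high; origin at the centre of its underside.
- pepper: Bystander: pepper shaker with grey top, 44 mm across, 90 mm high; origin at the centre of its underside.
- tin: Bystander: flat yellow food tin, the nearer of two alike, 63 x 105 x 25 mm, long along its own y; origin at the centre of its underside.
- guard_corner (a point): Nearest corner of the fixed shelf board that hangs over the back left of the worktop, its underside about 0.48 m up. From this corner one edge runs away to the left (direction x -0.5, y +0.87) and the other to the back (x +0.87, y +0.5); the board lies behind and left of these edges. A solid wall runs parallel to the second edge, 0.435 m to the right of it. Keep wrist and forearm clear of both. Nothing to do here.

How it is judged:
By the outcome, as a careful person would: the job done as asked, in the order asked, and still so for the second after the job is handed in, with the robot touching nothing.
It also fails if it takes over 96 s, if anything falls off the work surface, if the arm or the gripper's body presses on something with over 40 N, if the wrist force passes 120 N, or if a joint passes its speed limit or range.

### The arm

A 6-joint arm with a two-finger parallel gripper is mounted at the origin on a cart in front of the work surface, level with it; the furniture and walls round the work are solid. World frame = base frame: x ahead of the robot, y to its left, z up, the work surface at z = 0. Lengths are in m, angles in rad, forces in N, time in s.
With the tool pointing down it reaches from about 0.35 to 0.775 m from the base axis. Payload 7.3 kg.
Tool frame: the origin (TCP) lies at the centre of the arm's flange, where the gripper is bolted on; the fingertips stand 178 mm ahead of it and the grasp point (between the pads) lies 159 mm ahead of it; z points along the fingers, y is the line along which they close (so a half turn about z gives the same grasp; the last joint's range is limited). The gripper opens to 92 mm and grips with 3 to 60 N. Pads are 19 mm wide; open, the fingers measure 130 mm over their backs; the gripper's body (75 mm by 190 mm) begins 47 mm behind the grasp point.
Start: joints at [1.155, 0.342, 1.524, -0, 1.275, -0.146], TCP at [0.14, 0.506, 0.405] pointing down, gripper open.
Joint ranges: [-2.53, 2.53], [-0.77, 2.02], [0.04, 2.7], [-1, 4.14], [0.28, 2.66], [-3.11, 3.11]. Speed limits (rad/s): [2.57, 2.57, 3.14, 3.14, 3.14, 3.14].

### API

Orientations are given as [roll, pitch, yaw] about the fixed x, y, z axes, in that order (R = Rz(yaw) Ry(pitch) Rx(roll)).
In Python, from cell import telemetry, vision, ticket gives the robot as it stands.
- The arm moves only by the shell command python3 -m crank 'ROWS' [FORCE]. ROWS is JSON, a list of rows, each a list of 5 numbers: the gripper command: -1 is shut, 1 is fully open, values between are in proportion, then the shift along the tool's x, y, z in mm, then the turn about the tool's z in rad. In form: [[fingers, dx, dy, dz, roll], ...]. A call has 1 to 12 rows; each row is the pose to reach, as a shift and turn from the pose commanded when the call began, along the tool's axes at that moment; what a row does not reach only later rows make up. A row lasts 1/12 s, in which the tool goes at most 41.7 mm and 7.16 degrees, less where a joint would pass 70% of its speed; a pose out of reach is approached as far as the arm can. A call with a gripper value outside its range is refused whole. The fingers move at their own pace and stop on an object; FORCE is the grip in N (left out, the last holds). Time passes only in rows, so rows that repeat a pose let the fingers close. It gives the time, the measured TCP pose, the force, the opening and the grip force at its end, in the units of the state.
- telemetry.observe(): the state, without advancing time (a new reading comes with each control period).
- vision.read_camera(name): name is "side" or "top" or "wrist"; returns (picture, depth): 480x640x3 uint8, red, green, blue; 480x640 float32, m along the optical axis (not along the pixel's ray), 0 where there is no reading.
- vision.get_calibration(name): a dict with "camera_matrix" (3x3 intrinsics, pixels), "dist" ([k1, k2, p1, p2, k3] as OpenCV has them; the pictures are not rectified), "rvec" (rotation vector, rad) and "tvec" (3), from world to camera coordinates, as OpenCV has them. Camera axes: x right, y down, z forward; pixel columns grow to the right and rows downward; lengths in m; the calibration is good to about 2 mm. A picture is of the moment at which its call begins: read the wrist's pose just before it. get_calibration takes no time and is no camera call; for the wrist camera it gives the pose at the moment of the call.
- ticket.hand_in(): hands the job in; it is judged then, once.
The state is a dict: "time": time; "qpos": joint angles; "qvel": joint speeds; "joint_efforts": joint torques, N m; "tool_pos": TCP position; "tool_rot": TCP orientation; "contact_force": force on the tool from outside, world axes, zero at the start; "torque": the same for the moment, N m; "opening": finger opening in m; "grip_force": force on a finger pad.
Only numpy, scipy, OpenCV 4.12 (cv2) and the standard library are available. Lean on these libraries where they do the work, as an engineer would, in place of code of your own. Each camera call takes 0.05 s, during which the arm holds its last target. There are 200 camera calls.

## Working session

There is one attempt and no reset: what is moved stays moved. The work goes in short steps, Python scripts to look and compute and a shell command to move; the robot and the scene stay as the last step left them, time stands still between calls to the robot, and variables do not carry over. Pictures are saved under pics/ and viewed, at most 16 in all, crops included, and the job is handed in when it is done.

```bash
ls; mkdir -p pics; python3 - <<'E'
from cell import telemetry, vision
import cv2,numpy as np
print(telemetry.observe())
for n in ["top","side"]:
    p,d=vision.read_camera(n); cv2.imwrite(f"pics/{n}0.png",p[:,:,::-1]); np.save(f"pics/{n}0.npy",d)
    c=vision.get_calibration(n); print(n,c)
    R=cv2.Rodrigues(np.array(c['rvec']))[0]; print("cam pos",-R.T@np.array(c['tvec']).ravel(), (d>0).mean())
E
```

```text
pics
{'time': 0.0, 'qpos': array([ 1.15507173e+00,  3.42720225e-01,  1.52502604e+00, -1.60073182e-05,
        1.27539033e+00, -1.46020737e-01]), 'qvel': array([-3.82082056e-04, -4.50799200e-04, -1.63728552e-04,  8.51848882e-05,
       -2.14803934e-04,  2.00130300e-03]), 'joint_efforts': array([-2.27573037e-03, -4.31245244e+01, -2.44216865e+01,  7.16507155e-02,
        5.59366483e-02, -1.12683140e-04]), 'tool_pos': array([0.13981912, 0.50589639, 0.4040429 ]), 'tool_rot': array([-3.14006292e+00, -2.09503083e-04,  2.87189331e+00]), 'contact_force': array([-0.07049193,  0.08510637,  1.03901669]), 'torque': array([-0.04581561, -0.05379739, -0.03618542]), 'grip_force': 0.0, 'opening': 0.09127846193334885}
top {'camera_matrix': array([[540.01972283,   0.        , 317.6181129 ],
       [  0.        , 540.01972283, 239.23538901],
       [  0.        ,   0.        ,   1.        ]]), 'dist': array([-0.16283289,  0.        ,  0.        ,  0.        ,  0.        ]), 'rvec': array([ 2.17369771, -2.20235262,  0.04221874]), 'tvec': array([-0.02261609,  0.58240145,  1.43535224])}
cam pos [ 0.50587663 -0.04986     1.46340076] 0.9962272135416667
side {'camera_matrix': array([[578.5929654 ,   0.        , 316.99934207],
       [  0.        , 578.5929654 , 235.56253081],
       [  0.        ,   0.        ,   1.        ]]), 'dist': array([-0.03352976,  0.        ,  0.        ,  0.        ,  0.        ]), 'rvec': array([ 0.45376028, -2.68382323,  1.26521787]), 'tvec': array([0.55386764, 0.34923222, 1.29750549])}
cam pos [0.27023009 0.91759935 1.0941847 ] 0.9959765625
```

View pics/top0.png

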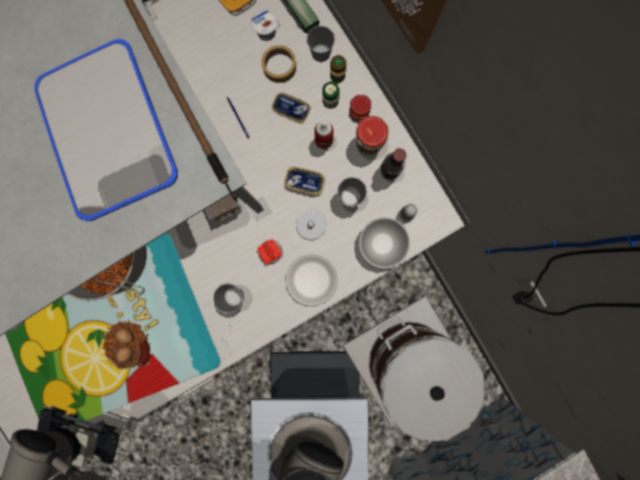

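View pics/side0.png

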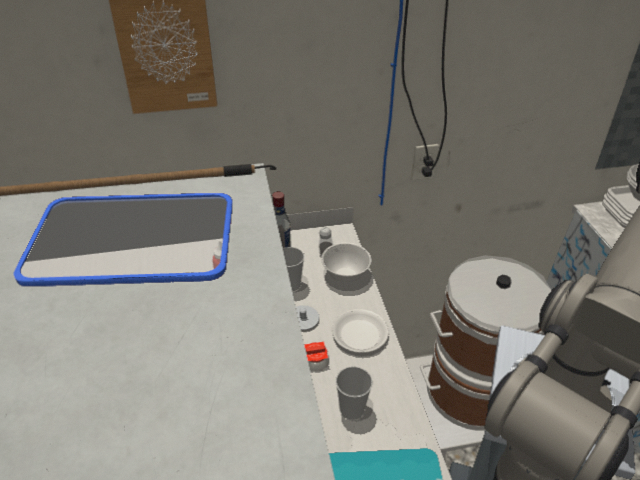

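The top view shows the dish (312,280), bowl (384,243), front mugs (229,299) and (351,194), lid (311,225), timer (270,251), pepper (408,212) and tin (304,181). The far mug at (320,40) is to be ignored. The side view shows the shelf hiding the left part, with mug (354,390), dish (360,331) and bowl (347,265).

```bash
cat > h.py <<'E'
import numpy as np, cv2
from scipy.optimize import least_squares
from cell import telemetry, vision
def world(d,c):
    v,u=np.mgrid[:480,:640]
    n=cv2.undistortPoints(np.stack([u,v],-1).reshape(-1,1,2).astype(float),c['camera_matrix'],c['dist']).reshape(480,640,2)
    P=np.dstack([n,np.ones((480,640))])*d[...,None]
    R=cv2.Rodrigues(c['rvec'])[0]
    W=(P-c['tvec'])@R; W[d<=0]=np.nan
    return W
def ray(uv,c,z):
    n=cv2.undistortPoints(np.array(uv,float).reshape(-1,1,2),c['camera_matrix'],c['dist']).reshape(-1,2)
    R=cv2.Rodrigues(c['rvec'])[0]; o=-R.T@c['tvec']; k=np.c_[n,np.ones(len(n))]@R
    return o+k*((z-o[2])/k[:,2])[:,None]
def circ(P,r=None):
    f=lambda p: np.hypot(P[:,0]-p[0],P[:,1]-p[1])-(r or p[2])
    s=least_squares(f,[*np.median(P[:,:2],0),r or .05],loss='soft_l1',f_scale=.002)
    return s.x, np.std(f(s.x))
E
python3 - <<'E'
from h import *
c=vision.get_calibration("top"); W=world(np.load("pics/top0.npy"),c)
ROI=dict(dish=(312,280,34),bowl=(384,243,32),mugL=(229,299,20),mugR=(351,194,20),lid=(311,225,20),timer=(270,251,18),pepper=(408,212,14),tin=(304,181,26))
H=dict(dish=.017,bowl=.06,mugL=.101,mugR=.101,lid=.009,timer=.046,pepper=.09,tin=.025)
for n,(u,v,r) in ROI.items():
    m=np.zeros((480,640),np.uint8); cv2.circle(m,(u,v),r,1,-1)
    P=W[m>0]; P=P[~np.isnan(P[:,2])]
    q=P[np.abs(P[:,2]-H[n])<.006]
    print(n,"zpct",np.percentile(P[:,2],[1,25,50,75,99]).round(3),len(q),"mean",q.mean(0).round(3),"mid",((q.max(0)+q.min(0))/2).round(3),"ext",np.ptp(q,axis=0).round(3),"circ",circ(q)[0].round(4) if len(q)>5 else '')
# heights of shelf etc
print(W[150,100],W[225,225],W[200,225], W[180,165])
E
```

```text
dish zpct [-0.01  -0.002  0.001  0.005  0.02 ] 534 mean [ 0.472 -0.011  0.015] mid [ 0.473 -0.011  0.017] ext [0.134 0.135 0.012] circ [ 0.4732 -0.0113  0.0642]
bowl zpct [-0.805 -0.001  0.005  0.032  0.061] 314 mean [ 0.568 -0.208  0.058] mid [ 0.569 -0.205  0.06 ] ext [0.133 0.134 0.012] circ [ 0.5686 -0.2044  0.0644]
mugL zpct [-0.007 -0.001  0.003  0.044  0.102] 75 mean [0.426 0.209 0.1  ] mid [0.433 0.199 0.1  ] ext [0.074 0.076 0.011] circ [0.4328 0.1991 0.0374]
mugR zpct [-0.008 -0.002  0.002  0.039  0.102] 73 mean [ 0.701 -0.122  0.1  ] mid [ 0.698 -0.119  0.1  ] ext [0.076 0.074 0.01 ] circ [ 0.6983 -0.1193  0.0373]
lid zpct [-0.009 -0.002  0.004  0.008  0.034] 624 mean [ 0.623 -0.012  0.008] mid [ 0.622 -0.01   0.009] ext [0.097 0.103 0.012] circ [ 0.623  -0.0118  0.03  ]
timer zpct [-0.009 -0.002  0.002  0.032  0.046] 63 mean [0.551 0.1   0.044] mid [0.551 0.099 0.046] ext [0.037 0.029 0.012] circ [  74.421  -119.3227  140.4224]
pepper zpct [-0.009 -0.003  0.001  0.06   0.091] 65 mean [ 0.651 -0.272  0.087] mid [ 0.652 -0.273  0.089] ext [0.028 0.024 0.01 ] circ [ 0.6514 -0.2726  0.0086]
tin zpct [-0.008 -0.003  0.001  0.019  0.027] 555 mean [0.74  0.004 0.022] mid [0.741 0.004 0.025] ext [0.075 0.108 0.011] circ [0.7419 0.004  0.0324]
[0.72320763 0.35719087 0.52767128] [0.6249788  0.22233815 0.00382004] [0.68062378 0.20334256 0.10538965] [0.66469808 0.23380319 0.5255644 ]
```

```bash
cat >> h.py <<'E'
from scipy.spatial.transform import Rotation as Ro
def go(x,y,tipz,yaw=-2.618):
    "shift in tool mm and roll to bring the finger midpoint to x,y with tips at tipz"
    s=telemetry.observe(); R=Ro.from_euler('xyz',s['tool_rot']).as_matrix()
    d=R.T@(np.array([x,y,tipz+.178])-s['tool_pos'])*1000
    a=(s['tool_rot'][2]-yaw+np.pi)%(2*np.pi)-np.pi
    print("shift",d.round(1),"roll",round(a,3),"t",round(s['time'],2))
U=np.array([-.5,.866])
E
python3 - <<'E'
from h import *
b=np.array([.5686,-.2044])+.066*U; print(b)
go(*b,.15)
E
```

```text
[ 0.5356   -0.147244]
shift [-555.5 -524.    76.7] roll -0.793 t 0.1
```

```bash
python3 -m crank '[[0.3,-30,-28,4,-0.1],[0.3,-60,-56,8,-0.2],[0.3,-90,-85,12,-0.3],[0.3,-119,-112,16,-0.4],[0.3,-148,-140,20,-0.5],[0.3,-178,-168,24,-0.6],[0.3,-207,-195,28,-0.7],[0.3,-236,-223,32,-0.79],[0.3,-266,-251,36,-0.79],[0.3,-296,-279,40,-0.79],[0.3,-325,-307,44,-0.79],[0.3,-350,-330,48,-0.793]]' 20
python3 -c "
from h import *
go(.5356,-.1472,.12)"
```

```text
time: 1.1
tool_pos: [0.3851, 0.1001, 0.3575]
tool_rot: [3.142, 0.0, -2.618]
contact_force: [0.4, 0.7, -0.5]
opening: 0.0594
grip_force: 0.0
shift [  -6.8 -289.4   59.5] roll -0.0 t 1.1
```

```bash
python3 -m crank '[[0.3,-1,-38,8,0],[0.3,-2,-76,16,0],[0.3,-3,-114,24,0],[0.3,-4,-152,32,0],[0.3,-5,-190,40,0],[0.3,-6,-228,48,0],[0.3,-7,-262,56,0],[0.3,-7,-282,59,0],[0.3,-7,-289,59,0],[0.3,-7,-289,59,0]]'
python3 - <<'E'
from h import *
go(.5356,-.1472,.048)
p,d=vision.read_camera("wrist"); c=vision.get_calibration("wrist"); cv2.imwrite("pics/w1.png",p[:,:,::-1])
W=world(d,c); q=W.reshape(-1,3); q=q[(abs(q[:,2]-.058)<.004)&(np.hypot(q[:,0]-.569,q[:,1]+.204)<.08)]
print(len(q),circ(q,.066) if len(q)>20 else '', q.mean(0))
E
```

```text
time: 1.93
tool_pos: [0.5355, -0.146, 0.2979]
tool_rot: [3.141, -0.001, -2.62]
contact_force: [-0.1, -0.1, 0.1]
opening: 0.0599
grip_force: 0.0
shift [ 0.4 -1.2 71.9] roll -0.002 t 1.93
5959 (array([ 0.572386  , -0.20123819,  0.066     ]), np.float64(0.0021039658758721666)) [ 0.56004302 -0.2131059   0.05915063]
```

View pics/w1.png

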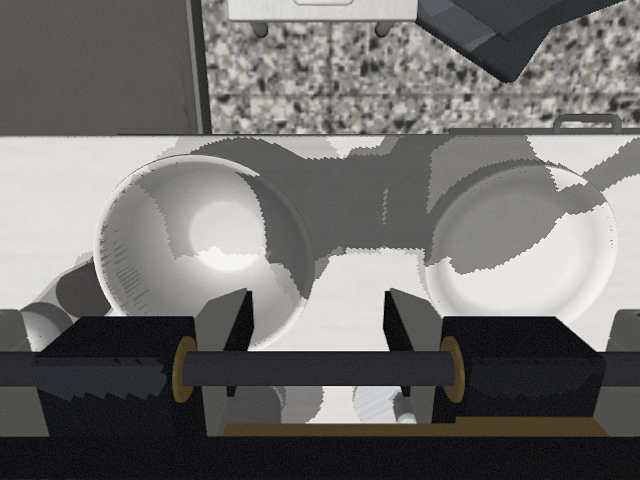

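The wrist picture shows the left finger at (235,340) inside the bowl (bowl 95–315, 155–350), and the dish at right around (520,240). The bowl grasp lines up, so I go down and close.

```bash
python3 -m crank '[[0.3,0,-1,25,0],[0.3,0,-1,50,0],[0.3,0,-1,68,0],[0.3,0,-1,72,0],[0.3,0,-1,72,0],[-0.6,0,-1,72,0],[-1,0,-1,72,0],[-1,0,-1,72,0],[-1,0,-1,72,0],[-1,0,-1,72,0],[-1,0,-1,72,0],[-1,0,-1,72,0]]' 15
python3 -m crank '[[-1,0,0,-10,0],[-1,0,0,-20,0],[-1,0,0,-40,0],[-1,0,0,-60,0],[-1,0,0,-70,0],[-1,0,0,-70,0],[-1,0,0,-70,0]]'
python3 - <<'E'
from h import *
for n in ("side","wrist"):
    p,d=vision.read_camera(n); cv2.imwrite(f"pics/{n}2.png",p[200:420,200:520,::-1] if n=="side" else p[:,:,::-1])
p,d=vision.read_camera("top");W=world(d,vision.get_calibration("top"))
q=W.reshape(-1,3); q=q[(np.hypot(q[:,0]-.569,q[:,1]+.204)<.08)&(q[:,2]>.05)]
print(np.percentile(q[:,2],[5,25,50,75,95]))
E
```

```text
time: 2.98
tool_pos: [0.5358, -0.1457, 0.2269]
tool_rot: [-3.141, 0.0, -2.619]
contact_force: [0.8, 0.0, 0.6]
opening: 0.0178
grip_force: 0.3
time: 3.57
tool_pos: [0.5356, -0.1456, 0.2972]
tool_rot: [-3.141, 0.001, -2.618]
contact_force: [0.3, 0.0, 0.1]
opening: 0.0004
grip_force: 0.0
[0.05774238 0.45528794 0.47088342 0.47573514 0.47941828]
```

View pics/side2.png

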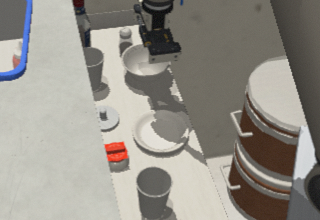

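The side crop shows the bowl still at its place (around (145,62) in the crop), so the fingers had not finished closing. Redo with more closing time.

```bash
python3 -m crank '[[0.3,0,0,0,0],[0.3,0,0,0,0],[0.3,0,0,0,0],[0.3,0,0,0,0],[0.3,0,0,0,0],[0.3,0,0,0,0],[0.3,0,0,0,0]]' 15
python3 - <<'E'
from h import *
p,d=vision.read_camera("wrist"); c=vision.get_calibration("wrist")
W=world(d,c); q=W.reshape(-1,3); q=q[(abs(q[:,2]-.060)<.003)&(np.hypot(q[:,0]-.569,q[:,1]+.204)<.08)&(np.hypot(q[:,0]-.569,q[:,1]+.204)>.055)]
r,e=circ(q,.067);print(len(q),r,e)
go(*(r[:2]+.066*U),.048)
E
```

```text
time: 4.3
tool_pos: [0.5357, -0.1456, 0.2967]
tool_rot: [3.142, 0.0, -2.618]
contact_force: [-1.0, -0.5, -0.1]
opening: 0.0426
grip_force: 0.0
4688 [ 0.57433134 -0.20097752  0.067     ] 0.0021723443197380005
shift [-5.8 -1.3 70.7] roll -0.0 t 4.35
```

```bash
python3 -m crank '[[0.3,-3,-1,25,0],[0.3,-3,-1,50,0],[0.3,-3,-1,68,0],[0.3,-3,-1,72,0],[-1,-3,-1,72,0],[-1,-3,-1,72,0],[-1,-3,-1,72,0],[-1,-3,-1,72,0],[-1,-3,-1,72,0],[-1,-3,-1,72,0],[-1,-3,-1,72,0],[-1,-3,-1,72,0]]' 15
python3 -m crank '[[-1,0,0,0,0],[-1,0,0,0,0],[-1,0,0,0,0],[-1,0,0,0,0]]'
```

```text
time: 5.35
tool_pos: [0.5389, -0.1451, 0.225]
tool_rot: [-3.141, 0.001, -2.618]
contact_force: [1.0, -0.4, 0.3]
opening: 0.0106
grip_force: 0.3
time: 5.68
tool_pos: [0.5389, -0.1451, 0.2248]
tool_rot: [-3.141, 0.0, -2.618]
contact_force: [0.8, -1.5, 0.7]
opening: 0.0092
grip_force: 14.1
```

```bash
python3 -m crank '[[-1,0,0,-10,0],[-1,0,0,-25,0],[-1,0,0,-45,0],[-1,0,0,-65,0],[-1,0,0,-80,0],[-1,0,0,-80,0],[-1,0,0,-80,0]]'
python3 - <<'E'
from h import *
p,d=vision.read_camera("side"); cv2.imwrite("pics/s3.png",cv2.resize(p[180:420,260:480,::-1],None,fx=2,fy=2))
p,d=vision.read_camera("wrist"); cv2.imwrite("pics/w3.png",p[:,:,::-1]);np.save("pics/w3.npy",world(d,vision.get_calibration("wrist")))
W=np.load("pics/w3.npy");q=W[100:300,60:300].reshape(-1,3);print(np.nanpercentile(q[:,2],[5,25,50,75,95]))
E
```

```text
time: 6.27
tool_pos: [0.5386, -0.1448, 0.3051]
tool_rot: [-3.141, 0.001, -2.618]
contact_force: [0.5, 0.2, -2.3]
opening: 0.0052
grip_force: 15.2
[-7.97360710e-01 -6.73665728e-04  9.76661088e-04  4.92144249e-02
  8.18146934e-02]
```

View pics/s3.png

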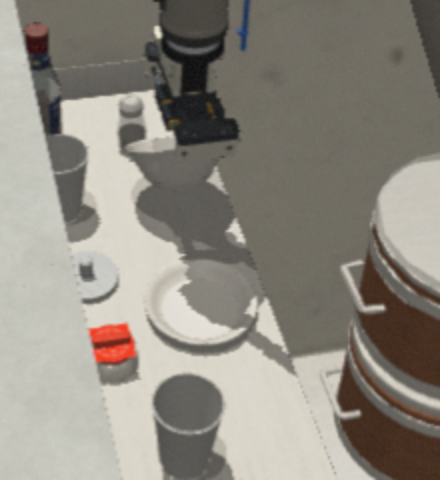

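View pics/w3.png

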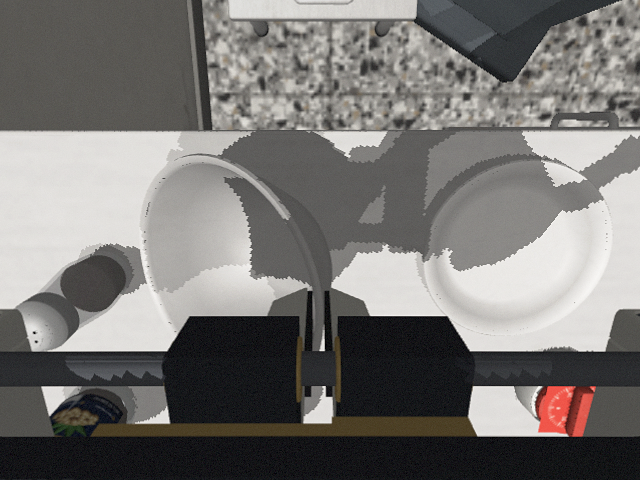

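The side crop shows the bowl hanging from the gripper at (175,160) with its far side low. The wrist view shows it tilted, rim from (140,220) to (320,300), held at (315,340). I measure the tilt.

```bash
python3 - <<'E'
from h import *
W=np.load("pics/w3.npy"); s=telemetry.observe(); g=s['tool_pos'][:2]; print("tip z",s['tool_pos'][2]-.178)
m=np.zeros((480,640),bool); m[150:300,135:300]=1
P=W[m]; T=np.array([-.866,-.5])
r=P[:,:2]-g; a=-(r@U); t=r@T; z=P[:,2]
print(np.nanmin(t),np.nanmax(t))
for t0 in (20,30,40,50):
    k=(abs(t*1000-t0)<2)&(z>.012)&(z<.16)
    if k.sum()<5: continue
    o=np.argsort(a[k]); aa=a[k][o];zz=z[k][o]; print(t0,[(round(x*1000),round(y*1000)) for x,y in zip(aa[::max(1,len(aa)//12)],zz[::max(1,len(aa)//12)])],aa[-1],zz[-1])
E
```

```text
tip z 0.1255195166640951
-0.05908196661033152 0.06692772607639322
20 [(19, 51), (27, 46), (36, 40), (44, 39), (53, 40), (61, 40), (68, 43), (75, 47), (82, 49), (88, 54), (94, 58), (99, 63), (106, 62)] 0.10627769932537666 0.062430104054175456
30 [(7, 130), (34, 46), (42, 43), (49, 44), (56, 43), (63, 48), (69, 51), (75, 52), (81, 55), (86, 59), (91, 62), (96, 65), (102, 66)] 0.10334356341944238 0.06456016863598665
40 [(7, 128), (9, 95), (10, 128), (13, 127), (41, 51), (50, 51), (58, 54), (65, 58), (73, 61), (80, 62), (86, 67), (91, 71), (97, 70)] 0.0984588423639762 0.06863045948741937
50 [(14, 123), (17, 123), (19, 122), (21, 99), (44, 67), (50, 65), (56, 67), (63, 67), (68, 70), (74, 69), (78, 76), (84, 76), (91, 73)] 0.0910751726032283 0.0734689747325305
```

```bash
python3 -c "
from h import *
go(.4668,.0033,.105)"
```

```text
shift [-12.1 163.9  20.9] roll -0.0 t 6.37
```

```bash
python3 -m crank '[[-1,-1,12,0,0],[-1,-3,35,0,0],[-1,-5,60,0,0],[-1,-7,90,0,0],[-1,-9,120,0,0],[-1,-11,145,5,0],[-1,-12,158,12,0],[-1,-12,164,21,0],[-1,-12,164,21,0],[-1,-12,164,21,0]]'
python3 - <<'E'
from h import *
go(.4668,.0033,.0955)
p,d=vision.read_camera("wrist"); W=world(d,vision.get_calibration("wrist"))
s=telemetry.observe(); g=s['tool_pos'][:2]
m=np.zeros((480,640),bool); m[150:300,135:300]=1
P=W[m]; T=np.array([-.866,-.5]); r=P[:,:2]-g; a=-(r@U); t=r@T; z=P[:,2]
for t0 in (20,30,40,50):
    k=(abs(t*1000-t0)<2)&(z>.012)&(z<.16)
    o=np.argsort(a[k]); aa=a[k][o];zz=z[k][o]; n=max(1,len(aa)//9); print(t0,[(round(x*1000),round(y*1000)) for x,y in zip(aa[::n],zz[::n])])
E
```

```text
time: 7.2
tool_pos: [0.467, 0.0033, 0.2829]
tool_rot: [3.14, -0.002, -2.618]
contact_force: [-0.1, -0.3, -1.1]
opening: 0.0049
grip_force: 14.9
shift [0.2 0.1 9.4] roll 0.0 t 7.2
20 [(19, 34), (31, 27), (42, 21), (55, 22), (65, 23), (75, 28), (84, 33), (92, 37), (99, 44), (106, 49)]
30 [(8, 110), (38, 28), (48, 27), (59, 29), (68, 30), (77, 35), (84, 40), (91, 42), (97, 49), (104, 50)]
40 [(8, 108), (10, 95), (12, 93), (43, 36), (55, 34), (65, 36), (75, 40), (83, 46), (91, 54), (100, 52)]
50 [(15, 104), (20, 101), (23, 77), (45, 47), (53, 52), (62, 53), (70, 51), (77, 55), (84, 56), (92, 58)]
```

```bash
python3 -m crank '[[-1,0,0,4,0],[-1,0,0,9,0],[-1,0,5,12,0],[-1,0,10,15,0],[-1,0,14,18,0],[-1,0,19,20,0],[-1,0,24,24,0],[-1,0,29,28,0]]' 8
python3 -m crank '[[-1,0,3,3,0],[-1,0,6,7,0],[-1,0,9,11,0],[-1,0,12,14,0],[-1,0,15,18,0],[-1,0,18,22,0],[-1,0,19,24,0],[-1,0,19,24,0],[-1,0,19,24,0]]' 6
python3 - <<'E'
from h import *
p,d=vision.read_camera("side"); cv2.imwrite("pics/s4.png",cv2.resize(p[180:420,260:480,::-1],None,fx=2,fy=2))
p,d=vision.read_camera("wrist"); W=world(d,vision.get_calibration("wrist"))
s=telemetry.observe(); g=s['tool_pos'][:2];print(s['tool_pos'][2]-.178)
m=np.zeros((480,640),bool); m[150:300,70:300]=1
P=W[m]; T=np.array([-.866,-.5]); r=P[:,:2]-g; a=-(r@U); t=r@T; z=P[:,2]
for t0 in (20,30,40,50):
    k=(abs(t*1000-t0)<2)&(z>.012)&(z<.16)
    o=np.argsort(a[k]); aa=a[k][o];zz=z[k][o]; n=max(1,len(aa)//9); print(t0,[(round(x*1000),round(y*1000)) for x,y in zip(aa[::n],zz[::n])])
E
```

```text
time: 7.92
tool_pos: [0.4526, 0.0288, 0.2556]
tool_rot: [-3.141, 0.001, -2.618]
contact_force: [0.1, 0.0, 0.7]
opening: 0.0059
grip_force: 8.3
time: 8.67
tool_pos: [0.4432, 0.0447, 0.2316]
tool_rot: [3.141, -0.0, -2.618]
contact_force: [-1.4, 1.8, 2.8]
opening: 0.0081
grip_force: 6.8
0.05373603514751829
20 [(8, 47), (17, 27), (27, 15), (96, 14), (100, 20), (104, 24), (107, 30), (110, 35), (113, 41), (115, 44)]
30 [(7, 61), (16, 41), (29, 18), (81, 12), (90, 16), (96, 22), (101, 33), (105, 33), (108, 44), (111, 48)]
40 [(7, 63), (13, 18), (23, 14), (44, 22), (60, 17), (74, 17), (86, 22), (94, 34), (101, 43), (107, 52)]
50 [(16, 62), (21, 63), (27, 16), (39, 41), (56, 35), (70, 30), (80, 40), (88, 41), (94, 55), (100, 60)]
```

View pics/s4.png

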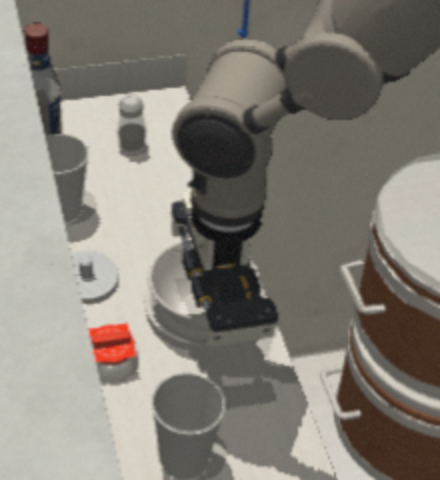

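The side crop shows the bowl upright in the dish at (205,290), near and far rim within 3 mm of level. Release and rise.

```bash
python3 -m crank '[[0,0,0,0,0],[0,0,0,0,0],[0,0,0,0,0],[0,0,0,0,0],[0,0,0,0,0],[0,0,0,-20,0],[0,0,0,-50,0],[0,0,0,-85,0],[0,0,0,-115,0],[0,0,0,-115,0]]'
python3 -c "
from h import *
go(.4142,.2315,.145)"
```

```text
time: 9.6
tool_pos: [0.4446, 0.0446, 0.352]
tool_rot: [-3.136, 0.009, -2.618]
contact_force: [1.0, -0.1, 1.1]
opening: 0.0459
grip_force: 0.0
shift [-66.9 177.2  28.6] roll -0.0 t 9.6
```

```bash
python3 -m crank '[[0.1,-10,28,0,0],[0.1,-22,58,4,0],[0.1,-34,90,10,0],[0.1,-46,122,16,0],[0.1,-58,154,22,0],[0.1,-65,172,27,0],[0.1,-67,177,29,0],[0.1,-67,177,29,0],[0.1,-67,177,29,0]]'
cat >> h.py <<'E'
def ring(W,c,h,tol=.006,rmax=.09,rmin=0,r=None):
    q=W.reshape(-1,3); D=np.hypot(q[:,0]-c[0],q[:,1]-c[1])
    q=q[(abs(q[:,2]-h)<tol)&(D<rmax)&(D>rmin)]
    x,e=circ(q,r); print(h,len(q),x.round(4),round(e,4)); return q
E
python3 - <<'E'
from h import *
p,d=vision.read_camera("top"); cv2.imwrite("pics/t5.png",p[:,:,::-1]);W=world(d,vision.get_calibration("top"))
q=ring(W,(.473,-.011),.062); A=np.c_[q[:,:2],np.ones(len(q))]; print("bowl rim plane",np.linalg.lstsq(A,q[:,2],rcond=None)[0])
ring(W,(.473,-.011),.062,tol=.004,r=.067)
ring(W,(.473,-.011),.016,tol=.004,rmin=.055)
ring(W,(.473,-.011),.004,tol=.006,rmax=.025)
go(.4142,.2315,.0885)
p,d=vision.read_camera("wrist");W=world(d,vision.get_calibration("wrist"))
ring(W,(.433,.199),.1,rmax=.06)
E
```

```text
time: 10.35
tool_pos: [0.4129, 0.2311, 0.3175]
tool_rot: [-3.141, -0.001, -2.618]
contact_force: [0.2, -0.4, -0.2]
opening: 0.0508
grip_force: 0.0
0.062 318 [ 0.4706 -0.0088  0.0642] 0.0018
bowl rim plane [-0.00169443 -0.00014442  0.06107174]
0.062 252 [ 0.4707 -0.0088  0.067 ] 0.0017
0.016 69 [ 0.4714 -0.0095  0.0689] 0.0012
0.004 237 [ 0.4719 -0.0109  0.0174] 0.006
shift [-1.4  0.2 51.2] roll -0.001 t 10.4
0.1 2062 [0.4344 0.2005 0.0369] 0.0006
```

The bowl is level at (0.471,-0.009), about 2–3 mm off the dish centre, which is good. Now the left mug.

```bash
python3 -m crank '[[0.1,-2,0,20,0],[0.1,-2,0,40,0],[0.1,-2,0,51,0],[0.1,-2,0,51,0],[-1,-2,0,51,0],[-1,-2,0,51,0],[-1,-2,0,51,0],[-1,-2,0,51,0],[-1,-2,0,51,0],[-1,-2,0,51,0],[-1,-2,0,51,0],[-1,-2,0,51,0]]' 10
python3 -m crank '[[-1,0,0,0,0],[-1,0,0,0,0],[-1,0,0,0,0],[-1,0,0,0,0]]'
```

```text
time: 11.45
tool_pos: [0.4146, 0.2325, 0.2668]
tool_rot: [-3.141, 0.0, -2.618]
contact_force: [0.1, -0.5, 1.2]
opening: 0.0047
grip_force: 9.4
time: 11.78
tool_pos: [0.4147, 0.2325, 0.2668]
tool_rot: [-3.142, 0.0, -2.618]
contact_force: [-0.4, -1.1, 1.5]
opening: 0.0049
grip_force: 9.4
```

```bash
python3 -m crank '[[-1,0,0,-10,0],[-1,0,0,-30,0],[-1,0,0,-60,0],[-1,0,0,-85,0],[-1,0,0,-95,0],[-1,0,0,-95,0],[-1,0,0,-95,0]]'
cat >> h.py <<'E'
def prof(ts=(-30,-20,20,25,30)):
    p,d=vision.read_camera("wrist"); W=world(d,vision.get_calibration("wrist")); s=telemetry.observe(); g=s['tool_pos'][:2]; tip=s['tool_pos'][2]-.178; print("tip",tip)
    P=W.reshape(-1,3); T=np.array([-.866,-.5]); r=P[:,:2]-g; a=-(r@U); t=r@T; z=P[:,2]
    for t0 in ts:
        k=(abs(t*1000-t0)<1.5)&(z>tip-.05)&(z<tip+.02)&(a>-.03)&(a<.12)
        if k.sum()<3: continue
        o=np.argsort(a[k]); aa=a[k][o];zz=z[k][o]; n=max(1,len(aa)//10); print(t0,[(round(x*1000),round((y-tip)*1000)) for x,y in zip(aa[::n],zz[::n])], round(aa[-1]*1000),round((zz[-1]-tip)*1000))
    return p
E
python3 - <<'E'
from h import *
p=prof(); cv2.imwrite("pics/w6.png",p[:,:,::-1])
E
```

```text
time: 12.37
tool_pos: [0.4143, 0.2325, 0.3615]
tool_rot: [3.141, 0.0, -2.618]
contact_force: [0.3, -0.1, -2.0]
opening: 0.0041
grip_force: 10.2
tip 0.1826996951418493
-30 [(30, -49), (32, -48), (34, -49), (35, -49), (36, -49), (37, -48), (38, -48), (39, -50), (40, -48), (41, -49), (41, -46), (44, -45)] 44 -45
-20 [(51, -50), (53, -50), (53, -47), (54, -45), (55, -33), (55, -38), (56, -35), (56, -38), (57, -31), (58, -32), (59, -27)] 68 3
20 [(3, 12), (4, -6), (4, -24), (4, -44), (5, -17), (5, -34), (55, -28), (59, -16), (62, -11), (64, -4), (66, 5)] 68 3
25 [(6, 12), (8, -5), (8, 11), (9, 11), (9, 3), (9, -47), (10, 1), (11, -49), (56, -14), (60, 4), (63, 3)] 64 3
30 [(11, 10), (14, -9), (15, -16), (16, -21), (17, -10), (17, -43), (19, -29), (21, -48), (27, -49), (41, -29), (59, 4)] 59 4
```

View pics/w6.png

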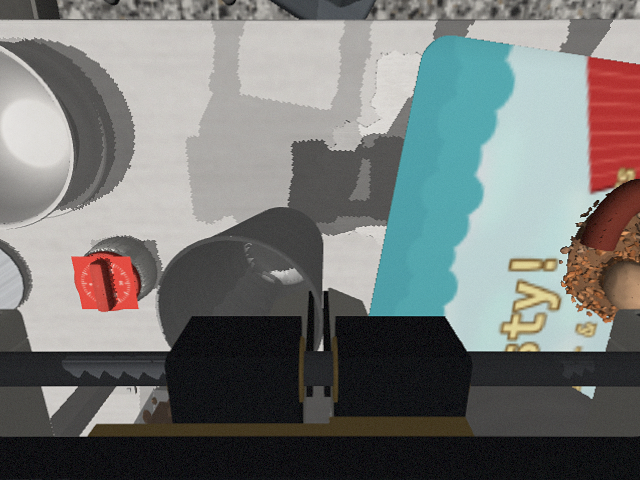

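The wrist view shows the mug held near (315,340), opening at (240,290), tilted about 7°. It is clear of the timer (107,283). Carry it over the bowl.

```bash
python3 -c "
from h import *
go(.4582,.0126,.104)"
```

```text
shift [  71.6 -212.4   78.7] roll -0.0 t 12.42
```

```bash
python3 -m crank '[[-1,4,-12,0,0],[-1,12,-35,0,0],[-1,22,-66,0,0],[-1,33,-98,0,0],[-1,44,-130,0,0],[-1,55,-162,0,0],[-1,64,-190,0,0],[-1,70,-206,0,0],[-1,72,-212,0,0],[-1,72,-212,0,0],[-1,72,-212,0,0]]'
python3 - <<'E'
from h import *
go(.4582,.0126,.104)
prof((-25,20,25,30))
p,d=vision.read_camera("wrist");W=world(d,vision.get_calibration("wrist"))
ring(W,(.4706,-.0088),.061,tol=.003,rmin=.058,rmax=.075)
E
```

```text
time: 13.33
tool_pos: [0.4579, 0.0133, 0.3608]
tool_rot: [3.14, -0.001, -2.619]
contact_force: [0.8, 0.1, -0.5]
opening: 0.0041
grip_force: 10.2
shift [-0.1 -0.9 78.8] roll -0.001 t 13.33
tip 0.18301586566898453
-25 [(44, -48), (46, -48), (47, -49), (48, -45), (48, -45), (49, -48), (49, -42), (50, -42), (51, -43), (52, -42), (53, -37)] 53 -37
20 [(2, 12), (4, 11), (4, -27), (4, -4), (5, 12), (5, 12), (56, -32), (59, -19), (62, -8), (64, 4), (67, 4)] 67 3
25 [(6, 10), (8, 1), (8, -20), (9, 0), (9, -30), (10, -40), (10, -39), (11, -33), (55, -16), (60, -4), (63, 3)] 63 4
30 [(11, 10), (14, 4), (15, -27), (16, -4), (17, 1), (18, -4), (19, -23), (21, -40), (26, -43), (39, -34), (57, 6)] 59 4
0.061 2617 [ 0.4738 -0.0082  0.0639] 0.0016
```

```bash
python3 -m crank '[[-1,-1,-1,20,0],[-1,-1,-1,50,0],[-1,-1,-1,70,0],[-1,-1,-1,77,0],[-1,-1,-1,79,0],[-1,-1,-1,81,0],[-1,-1,-1,81,0]]' 8
python3 -m crank '[[-1,0,0,2,0],[-1,0,2,3,0],[-1,0,5,5,0],[-1,0,8,7,0],[-1,0,10,8,0],[-1,0,12,10,0],[-1,0,12,10,0],[-1,0,12,10,0]]' 6
python3 - <<'E'
from h import *
p=prof((20,25,30)); p,d=vision.read_camera("side");cv2.imwrite("pics/s7.png",cv2.resize(p[180:420,260:480,::-1],None,fx=2,fy=2))
E
```

```text
time: 14.02
tool_pos: [0.4599, 0.0128, 0.2815]
tool_rot: [-3.141, 0.001, -2.618]
contact_force: [0.1, -1.1, -1.0]
opening: 0.0042
grip_force: 8.2
time: 14.68
tool_pos: [0.4535, 0.0235, 0.2716]
tool_rot: [-3.141, 0.002, -2.618]
contact_force: [-1.5, 1.9, 7.0]
opening: 0.0047
grip_force: 6.3
tip 0.09359777551123921
20 [(-25, -32), (-20, -34), (4, 13), (6, -13), (8, -24), (12, -44), (63, -1), (65, 10), (93, -41), (96, -36)] 101 -32
25 [(-24, -33), (-18, -34), (8, 13), (10, 13), (12, -16), (14, -17), (17, -38), (61, 12), (90, -42), (93, -37), (98, -32)] 99 -32
30 [(-21, -33), (-10, -47), (16, -4), (19, -17), (22, -27), (26, -48), (33, -33), (42, -30), (55, 12), (88, -39), (96, -31)] 97 -32
```

View pics/s7.png

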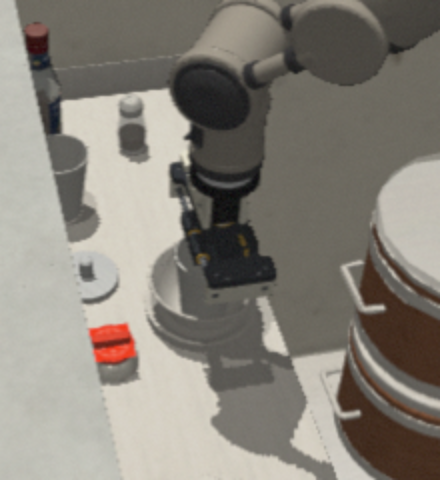

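The side crop shows the mug standing upright in the bowl at (200,280), rim near/far level. Release, rise.

```bash
python3 -m crank '[[-0.2,0,0,0,0],[-0.2,0,0,0,0],[0,0,0,0,0],[0,0,0,0,0],[0,0,0,-5,0],[0,0,0,-20,0],[0,0,0,-45,0],[0,0,0,-70,0],[0,0,0,-80,0],[0,0,0,-80,0],[0,0,0,-80,0]]'
python3 - <<'E'
from h import *
p,d=vision.read_camera("wrist");W=world(d,vision.get_calibration("wrist"))
q=ring(W,(.471,-.01),.104,tol=.005,rmax=.05)
A=np.c_[q[:,:2]-[.471,-.01],np.ones(len(q))]; print("plane",np.linalg.lstsq(A,q[:,2],rcond=None)[0])
ring(W,(.4706,-.0088),.061,tol=.003,rmin=.058,rmax=.075)
go(.6793,-.0865,.15)
E
```

```text
time: 15.7
tool_pos: [0.4534, 0.0228, 0.3509]
tool_rot: [-3.141, 0.001, -2.618]
contact_force: [0.3, -0.2, -0.5]
opening: 0.046
grip_force: 0.0
0.104 1477 [ 0.4716 -0.0056  0.0371] 0.0006
plane [-0.04651518  0.00160041  0.10394809]
0.061 3774 [ 0.4732 -0.0082  0.0642] 0.0015
shift [-141.2 -207.7   21.9] roll -0.0 t 15.75
```

```bash
python3 -m crank '[[0.1,-15,-22,2,0],[0.1,-33,-48,5,0],[0.1,-53,-78,8,0],[0.1,-73,-108,11,0],[0.1,-93,-138,14,0],[0.1,-113,-167,17,0],[0.1,-130,-191,20,0],[0.1,-139,-204,22,0],[0.1,-141,-208,22,0],[0.1,-141,-208,22,0],[0.1,-141,-208,22,0]]'
python3 - <<'E'
from h import *
p,d=vision.read_camera("top"); W=world(d,vision.get_calibration("top"))
q=ring(W,(.471,-.01),.104,tol=.006,rmax=.05)
A=np.c_[q[:,:2]-[.471,-.01],np.ones(len(q))]; print("plane",np.linalg.lstsq(A,q[:,2],rcond=None)[0])
ring(W,(.471,-.01),.061,tol=.005,rmin=.055,rmax=.075)
ring(W,(.471,-.01),.016,tol=.004,rmin=.055)
p,d=vision.read_camera("side"); W=world(d,vision.get_calibration("side"))
q=ring(W,(.471,-.01),.104,tol=.006,rmax=.05)
A=np.c_[q[:,:2]-[.471,-.01],np.ones(len(q))]; print("plane",np.linalg.lstsq(A,q[:,2],rcond=None)[0])
p,d=vision.read_camera("wrist");W=world(d,vision.get_calibration("wrist"))
q=ring(W,(.698,-.119),.1,rmax=.06)
A=np.c_[q[:,:2]-[.698,-.119],np.ones(len(q))]; print("plane",np.linalg.lstsq(A,q[:,2],rcond=None)[0])
go(.6793,-.0865,.0885)
E
```

```text
time: 16.67
tool_pos: [0.679, -0.0866, 0.3274]
tool_rot: [3.14, -0.002, -2.618]
contact_force: [0.4, -0.5, 0.1]
opening: 0.0508
grip_force: 0.0
  return _methods._mean(a, axis=axis, dtype=dtype,
  ret = um.true_divide(
Traceback (most recent call last):
  File "h.py", line 30, in ring
    x,e=circ(q,r); print(h,len(q),x.round(4),round(e,4)); return q
        ~~~~^^^^^
  File "h.py", line 17, in circ
    s=least_squares(f,[*np.median(P[:,:2],0),r or .05],loss='soft_l1',f_scale=.002)
ValueError: Initial guess is outside of provided bounds
```

Top view is occluded by the arm; use the side and wrist views only.

```bash
python3 - <<'E'
from h import *
def pl(q,c): A=np.c_[q[:,:2]-c,np.ones(len(q))]; print("plane",np.linalg.lstsq(A,q[:,2],rcond=None)[0])
p,d=vision.read_camera("wrist");W=world(d,vision.get_calibration("wrist"))
pl(ring(W,(.698,-.119),.1,rmax=.06),(.698,-.119))
p,d=vision.read_camera("side"); W=world(d,vision.get_calibration("side")); cv2.imwrite("pics/s8.png",cv2.resize(p[180:420,260:480,::-1],None,fx=2,fy=2))
pl(ring(W,(.471,-.01),.103,tol=.007,rmax=.05),(.471,-.01))
pl(ring(W,(.471,-.01),.060,tol=.005,rmin=.055,rmax=.075),(.471,-.01))
E
```

```text
0.1 1946 [ 0.7012 -0.119   0.0369] 0.0006
plane [-0.04513254 -0.00438201  0.10046613]
0.103 206 [ 0.4751 -0.0037  0.0366] 0.0017
plane [-0.01049595  0.0114127   0.1012599 ]
0.06 245 [ 0.4766 -0.0059  0.0644] 0.0019
plane [-0.00625825  0.0108449   0.05966629]
```

View pics/s8.png

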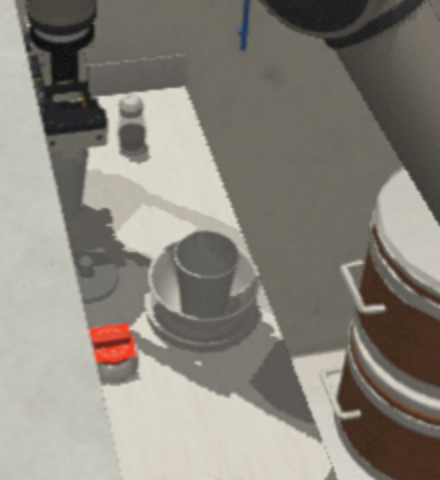

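The side crop shows the mug upright in the bowl at (205,270) (rim-height difference 42 mm, as expected) and the gripper over the back mug. Grasp it.

```bash
python3 -m crank '[[0.1,-2,-1,20,0],[0.1,-2,-1,42,0],[0.1,-2,-1,58,0],[0.1,-2,-1,61,0],[-1,-2,-1,61,0],[-1,-2,-1,61,0],[-1,-2,-1,61,0],[-1,-2,-1,61,0],[-1,-2,-1,61,0],[-1,-2,-1,61,0],[-1,-2,-1,61,0],[-1,-2,-1,61,0]]' 10
python3 -m crank '[[-1,0,0,0,0],[-1,0,0,0,0],[-1,0,0,0,0],[-1,0,0,-10,0],[-1,0,0,-35,0],[-1,0,0,-70,0],[-1,0,0,-105,0],[-1,0,0,-135,0],[-1,0,0,-145,0],[-1,0,0,-145,0],[-1,0,0,-145,0]]'
python3 -c "
from h import *
prof((-20,20,25,30))"
```

```text
time: 17.82
tool_pos: [0.6819, -0.0868, 0.2679]
tool_rot: [-3.141, 0.0, -2.618]
contact_force: [0.8, -0.8, 0.5]
opening: 0.0048
grip_force: 9.3
time: 18.73
tool_pos: [0.6816, -0.0866, 0.412]
tool_rot: [3.141, -0.001, -2.618]
contact_force: [1.0, -0.2, -1.4]
opening: 0.0041
grip_force: 10.1
tip 0.23259692038569751
-20 [(51, -47), (53, -41), (53, -47), (54, -39), (55, -39), (55, -44), (55, -41), (56, -39), (57, -39), (57, -31)] 69 2
20 [(2, 10), (3, -4), (4, -23), (4, 0), (4, -18), (5, -39), (57, -36), (60, -20), (62, -8), (64, 1), (66, 5)] 67 4
25 [(5, 11), (7, -9), (7, 10), (8, -9), (8, -10), (9, -43), (9, -12), (10, -29), (57, -16), (60, -1), (64, 4)] 64 4
30 [(10, 9), (13, -13), (14, 10), (14, -4), (15, -19), (16, -5), (17, -9), (18, -35), (20, -49), (41, -46), (58, 5)] 59 5
```

```bash
python3 -c "
from h import *
go(.4605,.015,.228)"
```

```text
shift [140.7 198.5   5.4] roll -0.0 t 18.78
```

```bash
python3 -m crank '[[-1,7,10,0,0],[-1,22,31,0,0],[-1,42,59,0,0],[-1,62,87,0,0],[-1,82,115,0,0],[-1,102,143,0,0],[-1,120,169,0,0],[-1,134,189,0,0],[-1,140,197,4,0],[-1,141,198,5,0],[-1,141,198,5,0],[-1,141,198,5,0]]'
python3 - <<'E'
from h import *
go(.4605,.015,.170)
prof((20,30))
p,d=vision.read_camera("side"); cv2.imwrite("pics/s9.png",cv2.resize(p[130:370,260:480,::-1],None,fx=2,fy=2))
E
```

```text
time: 19.78
tool_pos: [0.4613, 0.0141, 0.4068]
tool_rot: [3.141, -0.001, -2.619]
contact_force: [-0.2, -1.1, -0.6]
opening: 0.004
grip_force: 10.1
shift [ 0.2  1.2 58.8] roll -0.001 t 19.78
tip 0.22899414532180973
20 [(2, 11), (4, 10), (4, -7), (4, -5), (5, 11), (5, -23), (57, -29), (60, -13), (62, -6), (64, 2), (66, 4)] 67 4
30 [(11, 10), (13, 10), (14, -26), (15, -13), (16, -16), (17, -2), (18, -41), (20, -43), (24, -46), (41, -49), (58, 4)] 59 4
```

View pics/s9.png

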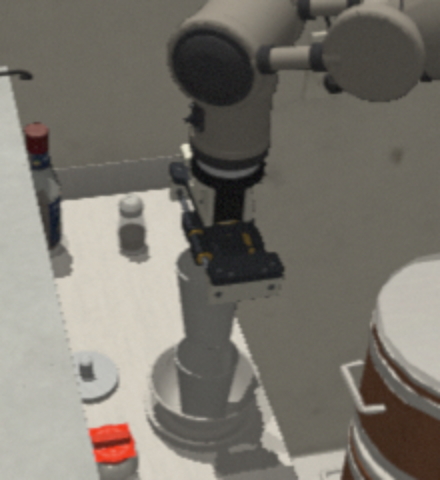

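The side crop shows the second mug directly above the first (feet around (205,345)). Lower it in.

```bash
python3 -m crank '[[-1,0,1,15,0],[-1,0,1,32,0],[-1,0,1,45,0],[-1,0,1,54,0],[-1,0,1,59,0],[-1,0,1,59,0]]' 8
python3 -m crank '[[-1,0,2,6,0],[-1,0,4,13,0],[-1,0,6,20,0],[-1,0,8,26,0],[-1,0,8,26,0]]' 6
python3 -c "
from h import *
prof((20,30)); go(.4551,.0244,.1255)"
```

```text
time: 20.38
tool_pos: [0.4604, 0.015, 0.3477]
tool_rot: [3.14, -0.002, -2.619]
contact_force: [0.3, 0.1, 0.5]
opening: 0.0043
grip_force: 8.2
time: 20.8
tool_pos: [0.4557, 0.0225, 0.3215]
tool_rot: [3.14, -0.002, -2.618]
contact_force: [-0.3, 0.3, -0.8]
opening: 0.0041
grip_force: 6.2
tip 0.14411923842386826
20 [(-2, -38), (3, 10), (4, 1), (5, 2), (6, -41), (7, -40), (58, -29), (60, -12), (62, -10), (64, 1), (67, 7)] 68 6
30 [(6, -37), (13, 10), (14, -12), (16, -18), (17, -12), (19, -11), (21, -22), (25, -35), (38, -36), (52, -37), (58, 7)] 59 8
shift [-0.2  2.2 18.6] roll -0.0 t 20.85
```

```bash
python3 -m crank '[[-1,0,1,5,0],[-1,0,2,10,0],[-1,0,2,14,0],[-1,0,2,16,0],[-1,0,2,18,0],[-1,0,2,18,0]]' 5
python3 -c "
from h import *
prof((20,30))"
```

```text
time: 21.35
tool_pos: [0.4552, 0.0241, 0.3049]
tool_rot: [3.141, 0.0, -2.619]
contact_force: [-1.7, 1.1, 4.0]
opening: 0.005
grip_force: 5.2
tip 0.12690400463471402
20 [(2, -21), (4, -20), (4, 13), (5, -2), (7, -22), (8, -22), (61, -48), (62, -12), (63, -1), (65, 3), (67, 11)] 67 11
30 [(10, 12), (13, -20), (14, -37), (15, 6), (17, -46), (18, 0), (19, -25), (23, -27), (47, -30), (55, 13), (59, -21)] 59 -21
```

It is seated: the rim stands 33 mm above the lower rim and is level. Release and go towards the lid.

```bash
python3 -m crank '[[-0.3,0,0,0,0],[-0.3,0,0,0,0],[-0.2,0,0,0,0],[-0.2,0,0,0,0],[-0.2,0,0,-5,0],[-0.2,0,0,-20,0],[-0.2,0,0,-45,0],[-0.2,0,0,-65,0],[-0.2,0,0,-75,0],[-0.2,0,0,-75,0],[-0.2,0,0,-75,0]]'
python3 - <<'E'
from h import *
def pl(q,c): A=np.c_[q[:,:2]-c,np.ones(len(q))]; print("plane",np.linalg.lstsq(A,q[:,2],rcond=None)[0])
p,d=vision.read_camera("wrist");W=world(d,vision.get_calibration("wrist"))
pl(ring(W,(.472,-.007),.138,tol=.005,rmax=.05),(.471,-.01))
pl(ring(W,(.472,-.007),.105,tol=.004,rmax=.05),(.471,-.01))
p,d=vision.read_camera("side");W=world(d,vision.get_calibration("side"))
pl(ring(W,(.472,-.007),.138,tol=.007,rmax=.05),(.471,-.01))
pl(ring(W,(.471,-.01),.060,tol=.005,rmin=.055,rmax=.075),(.471,-.01))
go(.623,-.012,.1)
E
```

```text
time: 22.32
tool_pos: [0.4552, 0.0239, 0.38]
tool_rot: [-3.141, 0.001, -2.618]
contact_force: [-0.8, 0.5, -0.6]
opening: 0.0364
grip_force: 0.0
0.138 1429 [ 0.472  -0.0054  0.0371] 0.0006
plane [-0.03616903 -0.00570261  0.13743211]
0.105 1289 [ 0.4698 -0.0057  0.0348] 0.0012
plane [-0.00446583  0.00174189  0.10513144]
0.138 133 [ 0.4756 -0.0034  0.0368] 0.0014
plane [-0.02088867  0.003569    0.13565754]
0.06 250 [ 0.4763 -0.0053  0.0642] 0.002
plane [-0.00671934  0.0154968   0.05992267]
shift [-127.8 -115.1  100.6] roll -0.0 t 22.42
```

```bash
python3 -m crank '[[-0.2,-14,-13,0,0],[-0.2,-36,-32,0,0],[-0.2,-62,-56,10,0],[-0.2,-88,-79,40,0],[-0.2,-110,-99,70,0],[-0.2,-124,-111,90,0],[-0.2,-128,-115,101,0],[-0.2,-128,-115,101,0],[-0.2,-128,-115,101,0]]'
python3 - <<'E'
from h import *
p,d=vision.read_camera("wrist");c=vision.get_calibration("wrist");W=world(d,c);cv2.imwrite("pics/w10.png",p[:,:,::-1])
ring(W,(.623,-.012),.009,tol=.003,rmax=.045,rmin=.03)
q=W.reshape(-1,3);q=q[(q[:,2]>.028)&(q[:,2]<.045)&(np.hypot(q[:,0]-.623,q[:,1]+.012)<.03)];print("knob",len(q),q.mean(0),q.min(0),q.max(0))
E
```

```text
time: 23.17
tool_pos: [0.6229, -0.0117, 0.2777]
tool_rot: [3.139, -0.002, -2.618]
contact_force: [0.9, 0.3, 0.6]
opening: 0.0367
grip_force: 0.0
0.009 4112 [ 0.6254 -0.0116  0.0357] 0.0033
knob 660 [ 0.6256863  -0.01214074  0.03659755] [ 0.61826139 -0.02015054  0.02839339] [ 0.63609502 -0.00273716  0.03977519]
```

View pics/w10.png

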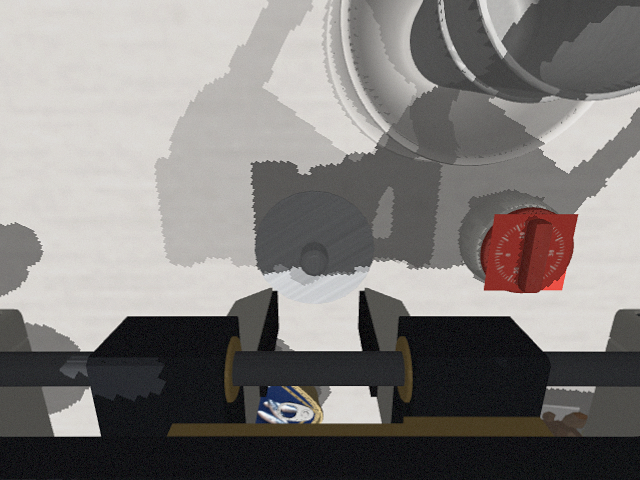

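The wrist view shows the lid at (314,248) with knob centred (314,258) between the fingers laterally, and the stack nested top right. Lower onto the knob.

```bash
python3 -m crank '[[-0.2,-1,0,25,0],[-0.2,-1,0,55,0],[-0.2,-1,0,78,0],[-0.2,-1,0,86,0],[-0.2,-1,0,87,0],[-0.2,-1,0,87,0],[-1,-1,0,87,0],[-1,-1,0,87,0],[-1,-1,0,87,0],[-1,-1,0,87,0],[-1,-1,0,87,0],[-1,-1,0,87,0]]' 20
python3 -m crank '[[-1,0,0,0,0],[-1,0,0,0,0],[-1,0,0,-15,0],[-1,0,0,-45,0],[-1,0,0,-85,0],[-1,0,0,-125,0],[-1,0,0,-165,0],[-1,0,0,-185,0],[-1,0,0,-190,0],[-1,0,0,-190,0],[-1,0,0,-190,0]]'
python3 - <<'E'
from h import *
s=telemetry.observe();print("g",s['tool_pos'])
p,d=vision.read_camera("wrist");c=vision.get_calibration("wrist");W=world(d,c);cv2.imwrite("pics/w11.png",p[:,:,::-1])
tip=s['tool_pos'][2]-.178; q=W.reshape(-1,3);q=q[(abs(q[:,2]-tip)<.015)&(np.hypot(*(q[:,:2]-s['tool_pos'][:2]).T)<.05)]
k=W[200:315,230:400].reshape(-1,3);k=k[(abs(k[:,2]-tip)<.02)]
print(len(k),np.percentile(k[:,2]-tip,[5,50,95])); A=np.c_[k[:,:2]-s['tool_pos'][:2],np.ones(len(k))];print(np.linalg.lstsq(A,k[:,2]-tip,rcond=None)[0])
E
```

```text
time: 24.22
tool_pos: [0.6249, -0.0114, 0.193]
tool_rot: [-3.14, 0.002, -2.618]
contact_force: [-1.6, 0.2, 6.4]
opening: 0.017
grip_force: 20.0
time: 25.13
tool_pos: [0.6241, -0.0112, 0.38]
tool_rot: [3.14, -0.002, -2.618]
contact_force: [-0.0, 0.2, -1.8]
opening: 0.0173
grip_force: 20.0
g [ 0.62408689 -0.01123202  0.38000893]
12728 [-0.00702234 -0.00587775  0.01488482]
[ 1.53754858e-01  1.02103982e-01 -1.28168142e-04]
```

View pics/w11.png

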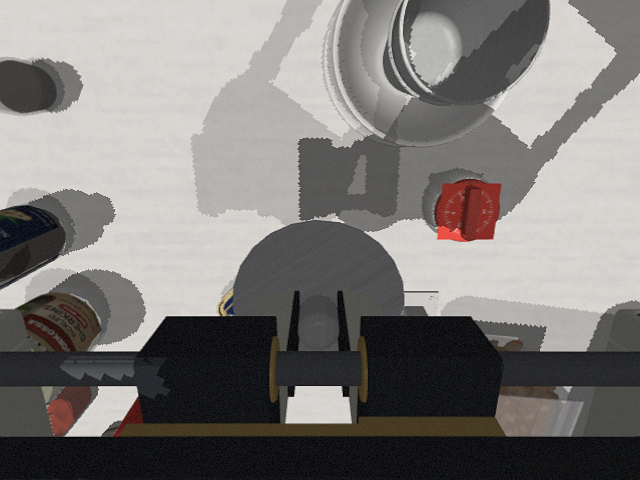

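```bash
python3 - <<'E'
from h import *
s=telemetry.observe(); g=s['tool_pos'].copy(); tip=g[2]-.178
p,d=vision.read_camera("wrist");W=world(d,vision.get_calibration("wrist"))
v=W[200:315,225:410]; k=v[(v[...,2]>tip-.014)&(v[...,2]<tip-.001)]
A=np.c_[k[:,:2]-g[:2],np.ones(len(k))];print("disc plane",np.linalg.lstsq(A,k[:,2]-tip,rcond=None)[0])
T=np.array([-.866,-.5]); t=(k[:,:2]-g[:2])@T; a=(k[:,:2]-g[:2])@U
E=[]
for t0 in np.arange(.012,.034,.002):
    b=a[abs(t-t0)<.001]; 
    if len(b)>3: E+= [[t0,b.min()],[t0,b.max()]]
E=np.array(E); x,e=circ(E,.041); print("lid centre rel g (T,U) mm",x[:2]*1000,e, E[:4]*1000)
go(.472,-.006,.2)
E
```

```text
disc plane [-0.0063139   0.00287162 -0.00552885]
lid centre rel g (T,U) mm [-0.36352534  1.19536677] 0.00023853842439022687 [[ 12.         -37.73210362]
 [ 12.          39.87984563]
 [ 14.         -36.87437991]
 [ 14.          39.31618598]]
shift [129.2  80.6   1.7] roll -0.0 t 25.23
```

```bash
python3 -m crank '[[-1,8,5,0,0],[-1,26,16,0,0],[-1,50,31,0,0],[-1,75,47,0,0],[-1,100,62,0,0],[-1,119,74,0,0],[-1,128,79,0,0],[-1,129,80,0,0],[-1,129,80,5,0],[-1,129,80,15,0],[-1,129,80,25,0],[-1,129,80,25,0]]'
python3 - <<'E'
from h import *
go(.472,-.006,.147)
p,d=vision.read_camera("side"); cv2.imwrite("pics/s12.png",cv2.resize(p[130:370,260:480,::-1],None,fx=2,fy=2))
E
```

```text
time: 26.23
tool_pos: [0.4731, -0.0065, 0.354]
tool_rot: [3.139, -0.003, -2.618]
contact_force: [0.0, 0.3, -1.4]
opening: 0.0168
grip_force: 20.0
shift [ 0.6  0.9 29. ] roll -0.0 t 26.23
```

View pics/s12.png

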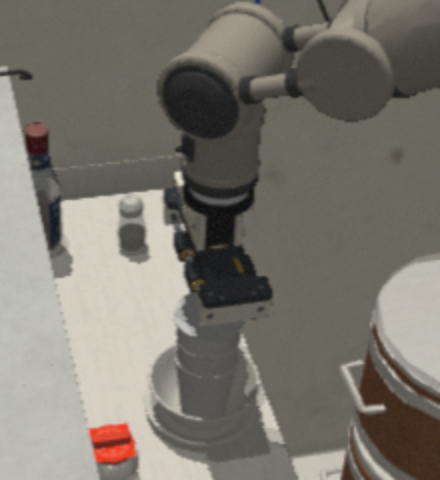

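The side crop shows the lid (around (205,315)) held just above the nested mugs, on axis. Lower gently.

```bash
python3 -m crank '[[-1,0,0,8,0],[-1,0,0,16,0],[-1,0,0,22,0],[-1,0,0,26,0],[-1,0,0,28,0],[-1,0,0,28,0]]' 12
python3 -m crank '[[-1,0,0,1,0],[-1,0,0,2,0],[-1,0,0,2,0]]'
python3 -c "
from h import *
go(.472,-.006,.147)"
```

```text
time: 26.78
tool_pos: [0.4727, -0.0064, 0.3282]
tool_rot: [3.141, -0.001, -2.618]
contact_force: [0.3, 0.0, -0.4]
opening: 0.0171
grip_force: 12.0
time: 27.03
tool_pos: [0.4727, -0.0065, 0.3268]
tool_rot: [-3.141, 0.0, -2.618]
contact_force: [0.1, 0.5, -0.9]
opening: 0.0171
grip_force: 12.0
shift [0.4 0.8 1.8] roll -0.0 t 27.03
```

```bash
python3 -m crank '[[-1,0,0,1,0],[-1,0,0,2,0],[-1,0,0,3,0],[-1,0,0,3,0]]'
```

```text
time: 27.37
tool_pos: [0.4732, -0.0064, 0.3252]
tool_rot: [-3.14, 0.003, -2.618]
contact_force: [-1.6, 0.5, 10.5]
opening: 0.0171
grip_force: 12.0
```

```bash
python3 -m crank '[[-1,0,0,0.5,0],[-1,0,0,1,0],[-1,0,0,1,0]]'
```

```text
time: 27.62
tool_pos: [0.4734, -0.0064, 0.325]
tool_rot: [-3.139, 0.004, -2.618]
contact_force: [-2.2, 0.4, 14.8]
opening: 0.0173
grip_force: 12.0
```

```bash
python3 -m crank '[[-1,0,0,-2,0],[-0.5,0,0,-2,0],[-0.4,0,0,-2,0],[-0.3,0,0,-2,0],[-0.2,0,0,-2,0],[-0.2,0,0,-10,0],[-0.2,0,0,-30,0],[-0.2,0,0,-60,0],[-0.2,0,0,-75,0],[-0.2,0,0,-75,0]]'
python3 -m crank '[[-0.2,0,15,0,0],[-0.2,0,45,0,0],[-0.2,0,85,0,0],[-0.2,0,125,0,0],[-0.2,0,165,0,0],[-0.2,0,185,0,0],[-0.2,0,190,0,0],[-0.2,0,190,0,0],[-0.2,0,190,0,0]]'
python3 - <<'E'
from h import *
def pl(q,c): A=np.c_[q[:,:2]-c,np.ones(len(q))]; print("plane",np.linalg.lstsq(A,q[:,2],rcond=None)[0])
for n in ("top","side"):
    p,d=vision.read_camera(n);W=world(d,vision.get_calibration(n)); c=(.472,-.007); print(n)
    q=W.reshape(-1,3);q=q[(abs(q[:,2]-.1405)<.008)&(np.hypot(q[:,0]-c[0],q[:,1]-c[1])<.05)]
    print("disc",len(q),(q.max(0)+q.min(0))/2,np.ptp(q,axis=0)); pl(q,c)
    ring(W,c,.060,tol=.005,rmin=.055,rmax=.075); ring(W,c,.016,tol=.004,rmin=.055)
    if n=="side": cv2.imwrite("pics/s13.png",cv2.resize(p[130:370,260:480,::-1],None,fx=2,fy=2))
    else:
        for nm,(u,v,h) in dict(timer=(270,251,.044),pepper=(408,212,.087),tin=(304,181,.022)).items():
            m=np.zeros((480,640),np.uint8); cv2.circle(m,(u,v),26 if nm=='tin' else 16,1,-1); q=W[m>0]; q=q[abs(q[:,2]-h)<.008]; print(nm,q.mean(0).round(3))
E
```

```text
time: 28.45
tool_pos: [0.4734, -0.0065, 0.4015]
tool_rot: [-3.137, 0.005, -2.618]
contact_force: [0.1, 0.7, -0.4]
opening: 0.0364
grip_force: 0.0
time: 29.2
tool_pos: [0.3781, 0.1578, 0.3975]
tool_rot: [-3.141, -0.0, -2.618]
contact_force: [0.1, -0.1, -0.1]
opening: 0.0369
grip_force: 0.0
top
disc 831 [ 0.47100121 -0.00579106  0.14026613] [0.07861908 0.08090124 0.01473198]
plane [-0.01235786  0.00920754  0.13987968]
0.06 348 [ 0.4707 -0.0087  0.064 ] 0.0019
0.016 83 [ 0.4713 -0.0091  0.0693] 0.0012
timer [0.553 0.099 0.041]
pepper [ 0.651 -0.272  0.085]
tin [0.742 0.004 0.02 ]
side
disc 475 [ 0.47963245 -0.00152312  0.14034697] [0.07482848 0.08243863 0.01564849]
plane [0.0082626  0.00142443 0.14020773]
0.06 167 [ 0.4762 -0.0056  0.0645] 0.0019
0.016 194 [ 0.4789 -0.0087  0.0654] 0.0029
```

View pics/s13.png

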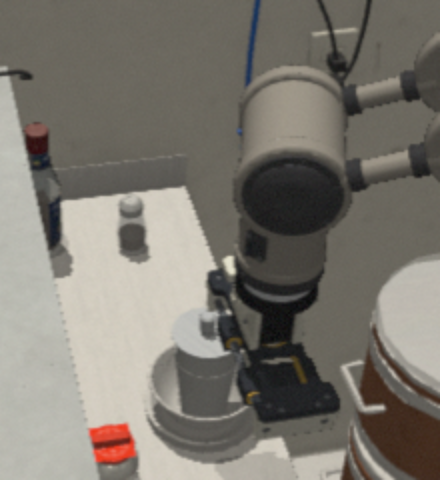

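The side crop shows the full nest: dish, bowl, mugs and lid, upright with the knob at (210,322). The lid disc is level at 0.140 m as expected, and the bystanders have not moved.

```bash
python3 -c "
from cell import ticket
print(ticket.hand_in())"
```

```text
the job is handed in; nothing more can be done
None
```

The job is done and handed in at about 29 s. The bowl, both front mugs and the lid stand nested and level on the dish, each within about 3 mm of centre, with the lid disc at its expected height, and the timer, pepper shaker and tin have not moved.

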